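Push the spoiled garlic through the flap of the waste caddy

ROBOT

A 6-joint arm with a two-finger parallel gripper is mounted at the origin on a cart in front of the work surface, level with it; the furniture and walls round the work are solid. World frame = base frame: x ahead of the robot, y to its left, z up, the work surface at z = 0. Lengths are in m, angles in rad, forces in N, time in s.
With the tool pointing down it reaches from about 0.35 to 0.775 m from the base axis. Payload 5.5 kg.
Tool frame: the origin (TCP) lies between the finger pads; the fingertips stand 8 mm ahead of it and the grasp point (between the pads) lies 11 mm behind it; z points along the fingers, y is the line along which they close (so a half turn about z gives the same grasp; the last joint's range is limited). The gripper opens to 85 mm and grips with 20 to 120 N. Pads are 22 mm wide; open, the fingers measure 114 mm over their backs; the gripper's body (76 mm by 85 mm) begins 54 mm behind the grasp point. The pads swing forward as they close: fully open they stand 13 mm farther back than shut.
Start: joints at [1.114, 0.313, 0.046, 1.304, 0, 1.431], TCP at [0.179, 0.546, 0.211] pointing down, gripper open.
Joint ranges: [-2.76, 2.76], [-0.86, 1.69], [-1.03, 1.26], [-2.2, 2.34], [-1.47, 1.5], [-3.14, 3.14]. Speed limits (rad/s): [2.57, 2.57, 3.14, 3.14, 3.14, 3.14].

INTERFACE

Orientations are given as a unit quaternion [w, x, y, z].
In Python, from workcell import status, vision, job gives the robot as it stands. The module is installed in compiled form; this text tells all that it offers.
- The arm moves only by the tool apply_moves, never from a script. Its argument "moves" is one flat list of numbers, 6 for each row, row after row: the shift along the world's x, y, z in units of 25 mm (1.0 is 25 mm), then the turn, a rotation vector about the world's x, y, z in rad. In form: [x, y, z, rx, ry, rz, x, y, z, rx, ry, rz, ...]. A call has 1 to 20 rows; each row is the pose to reach, as a shift and turn from the pose commanded when the call began; what a row does not reach only later rows make up. A row lasts 1/12 s, in which the tool goes at most 41.7 mm and 7.16 degrees, less where a joint would pass 70% of its speed; a pose out of reach is approached as far as the arm can. A call with a gripper value outside its range is refused whole. "claw" is the opening in per cent of the stroke, from 0 (shut) to 100 (fully open), set as the call begins (left out, the last holds). The fingers move at their own pace and stop on an object; "newtons" is the grip in N (left out, the last holds). Time passes only in rows, so rows that repeat a pose let the fingers close. It gives the time, the measured TCP pose, the force, the opening and the grip force at its end, in the units of the state.
- status.get_state(): the state, without advancing time (a new reading comes with each control period).
- vision.read_camera(name): name is "scene" or "top"; returns a dict with "image" (400x640x3 uint8, blue, green, red), "camera_matrix" (3x3 intrinsics, pixels), "dist_coeffs" ([k1, k2, p1, p2, k3] as OpenCV has them; the pictures are not rectified), "camera_from_world" (4x4, takes a point from world to camera coordinates). Camera axes: x right, y down, z forward; pixel columns grow to the right and rows downward; lengths in m; the calibration is good to about 2 mm. A picture is of the moment at which its call begins. There is no depth.
- job.hand_in(): hands the job in; it is judged then, once.
The state is a dict: "clock": time; "joint_pos": joint angles; "qvel": joint speeds; "tau": joint torques, N m; "tcp_pos": TCP position; "orientation": TCP orientation; "wrist_force": force on the tool from outside, world axes, zero at the start; "ft_torque": the same for the moment, N m; "finger_gap": finger opening in m; "grip_force": force on a finger pad.
Only numpy, scipy, OpenCV 4.12 (cv2) and the standard library are available. Lean on these libraries where they do the work, as an engineer would, in place of code of your own. Each camera call takes 0.05 s, during which the arm holds its last target. There are 200 camera calls.

TASK

The garlic bulb on the ledge of the food-waste caddy has gone off: get it into the caddy without picking it up. With one fingertip push the sloping self-closing flap inwards while the garlic is still on the ledge, and with the other finger gently push the garlic over the edge; keep the flap held open with the finger until the garlic has dropped inside, then draw back so that the flap swings shut. Do not pinch, squash or lift the garlic, and leave the onion, lemon, mug, spice jar and peeler as they are.

Things in the scene. Friction and masses are not known exactly. Their poses are not given: they have to be found in the camera images.
- caddy: Food-waste caddy, fixed: white bin with grey lid, 268 (x) x 200 (y) x 207 mm high, open space above. Origin: centre of its underside; x from its front (the ledge) to its back, y left, z up. Lid front: flat ledge at z = 155, x = -134 to -40 mm, a 4 mm bead round its front and sides. Behind it the mouth (y -84 to 84 mm) with the sloping flap between 16 mm cheeks. Hollow; inner floor at z = 10 mm.
- flap (a joint): Flap hinge, rad: 0 shut, grows to 1.15 as the flap swings inwards and down. Steel plate 135 long, 164 mm wide, hinged along its upper back edge (caddy x = 85, z = 205 mm); shut, it slopes 22 degrees down to the ledge's edge. A spring shuts it (0.1 Nm shut, 0.2 Nm wide open): a fingertip needs 1 to 4 N.
- flap_edge (a point): Middle of the flap's free lower edge. A fingertip pointing straight down, 10 mm above ledge level, opens the flap by sliding from over the ledge towards the back: 90 mm behind the ledge's edge it has opened the flap about 0.6 rad, leaving a gap of about 70 mm between ledge and flap. It need not go under the hood.
- ledge_edge (a point): Middle of the ledge's straight back edge, on the ledge's surface (caddy x = -40, y = 0, z = 155 mm).
- garlic: Garlic bulb, off-white, about 60 mm across and 58 mm high to its stub of stem, 40 g, loose, standing on the ledge with the stem up, up to 30 mm left or right of its middle; it slides or rolls when pushed. Origin: centre of its underside, turns with it.
- garlic_center (a point): Middle of the garlic bulb, 26 mm above its underside.
- onion: Brown onion, 82 mm across, 94 mm high, loose on the worktop beside the caddy; origin at its underside. Leave alone.
- coffee_mug: Green and white mug, 86 mm across, 88 mm high, loose on the worktop beside the caddy; origin at its underside. Leave alone.
- spice_jar: Spice jar with dark cap, 45 mm across, 105 mm high, loose on the worktop beside the caddy; origin at its underside. Leave alone.
- peeler: White-handled peeler, 170 x 25 x 18 mm, lying loose in front of the caddy; origin at its underside. Leave alone.
- lemon: Lemon, 78 x 55 x 56 mm, loose on the worktop to the right; origin at its underside. Leave alone.
There are look-alikes about, which are no part of the job. What is shaped like the garlic but blue is not meant.

How it is judged:
By the outcome, as a careful person would: the job done as asked, in the order asked, and still so for the second after the job is handed in, with the robot touching nothing.
It also fails if it takes over 40 s, if anything falls off the work surface, if the arm or the gripper's body presses on something with over 40 N, if the wrist force passes 120 N, or if a joint passes its speed limit or range.

## Working session

There is one attempt and no reset: what is moved stays moved. The work goes in short steps, Python scripts to look and compute and a tool call to move; the robot and the scene stay as the last step left them, time stands still between calls to the robot, and variables do not carry over. Pictures are saved under pics/ and viewed, at most 10 in all, crops included, and the job is handed in when it is done.

Besides the shell and the picture viewer there is one more tool, called as name(argument=value, ...) on one line, values as JSON. apply_moves: Moves the arm, as the interface text tells. Its arguments: {"type":"object","properties":{"moves":{"type":"array","items":{"type":"number"}},"claw":{"type":"number"},"newtons":{"type":"number"}},"required":["moves"]}

```bash
mkdir -p pics
cat > h.py <<'E'
import numpy as np, cv2
from workcell import status, vision, job
def snap(n):
    r={}
    for c in ("scene","top"):
        d=vision.read_camera(c); r[c]=d; cv2.imwrite(f"pics/{c}{n}.png",d["image"])
    np.save("cams.npy",{c:{k:v for k,v in d.items() if k!="image"} for c,d in r.items()},allow_pickle=True)
    return r
def cams(): return np.load("cams.npy",allow_pickle=True).item()
def ray(d,uv):
    p=cv2.undistortPoints(np.array([[uv]],float),np.array(d["camera_matrix"]),np.array(d["dist_coeffs"]))[0,0]
    T=np.array(d["camera_from_world"]);R=T[:3,:3]
    return -R.T@T[:3,3], R.T@np.array([p[0],p[1],1])
def atz(d,uv,z):
    o,v=ray(d,uv); return o+v*(z-o[2])/v[2]
def tri(uv1,uv2):
    C=cams();o,v=ray(C["scene"],uv1);p,w=ray(C["top"],uv2)
    s=np.linalg.lstsq(np.c_[v,-w],p-o,rcond=None)[0]
    a,b=o+s[0]*v,p+s[1]*w; return (a+b)/2,np.linalg.norm(a-b)
def proj(d,P):
    T=np.array(d["camera_from_world"])
    return cv2.projectPoints(np.array(P,float).reshape(-1,3),cv2.Rodrigues(T[:3,:3])[0],T[:3,3],np.array(d["camera_matrix"]),np.array(d["dist_coeffs"]))[0][:,0]
E
python3 -c "
from h import *
r=snap(0);print(status.get_state())
for c in r: o,v=ray(r[c],(320,200));print(c,o,v)"
```

```text
{'clock': 0.1, 'joint_pos': array([ 1.11438319e+00,  3.13947934e-01,  4.51068366e-02,  1.30356181e+00,
       -2.14673064e-05,  1.43119283e+00]), 'qvel': array([-0.00100231, -0.00363773,  0.00246153,  0.0002061 , -0.00084322,
       -0.00046587]), 'tau': array([ 2.45241106e-03, -4.81725061e+01,  2.99244833e+01,  1.26600396e-02,
       -1.21129347e-04, -8.51278600e-06]), 'tcp_pos': array([0.17894409, 0.54595704, 0.20979099]), 'orientation': array([-2.25598960e-04,  1.57743139e-01,  9.87479851e-01, -7.71035073e-04]), 'wrist_force': array([ 0.11257662,  0.1605008 , -0.38233108]), 'ft_torque': array([-0.01756396,  0.01045559,  0.00747075]), 'grip_force': 0.0, 'finger_gap': 0.08562102789094166}
scene [-0.7649529  -0.80117636  0.92425871] [ 0.80422105  0.36669875 -0.46796744]
top [ 0.33415654 -0.16521277  1.5158166 ] [ 0.14019636  0.01096667 -0.99013353]
```

View pics/scene0.png

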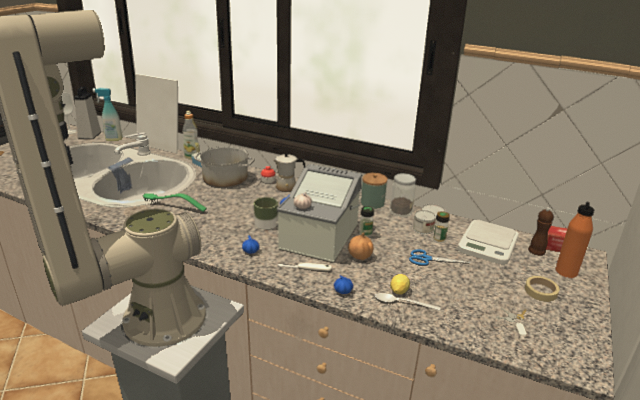

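View pics/top0.png

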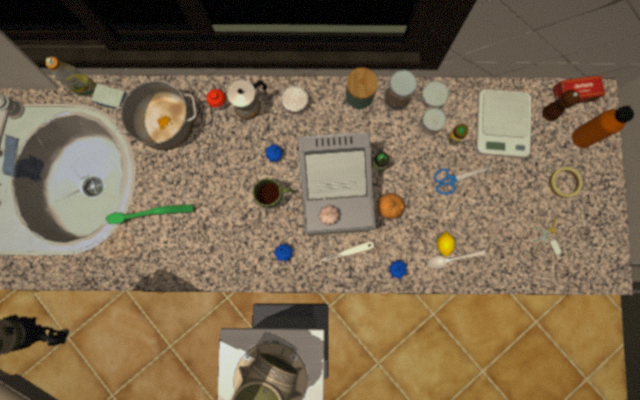

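The scene view shows the caddy at about (320,215) with an off-white bulb on its ledge at (302,201). In the top view the same bulb is at (329,214). The look-alikes are blue bulbs, at top (274,153), (284,252) and (398,269). The off-white bulb on the ledge is the one that fits. I'll confirm it in an enlarged crop of both views.

```bash
python3 -c "
import cv2,numpy as np
a=cv2.imread('pics/scene0.png')[150:270,265:385];b=cv2.imread('pics/top0.png')[125:245,280:400]
f=lambda x:cv2.resize(x,(400,400),interpolation=cv2.INTER_CUBIC)
cv2.imwrite('pics/c0.png',np.hstack([f(a),f(b)]))"
```

```text
(no output)
```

View pics/c0.png

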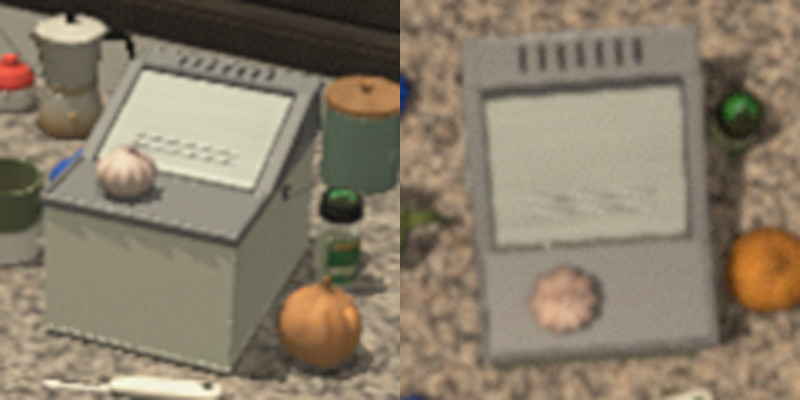

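```bash
cat > fit.py <<'E'
from h import *
from scipy.optimize import least_squares
C=cams()
S=lambda x,y:(x*.3+265,y*.3+150); T=lambda x,y:((x-400)*.3+280,y*.3+125)
obs=[("top",T(488,360),(-.134,.1,.157)),("top",T(718,345),(-.134,-.1,.157)),("top",T(495,250),(-.04,.084,.155)),("top",T(690,235),(-.04,-.084,.155)),
("top",T(463,42),(.134,.1,.207)),("top",T(693,25),(.134,-.1,.207)),
("scene",S(47,197),(-.134,.1,.157)),("scene",S(238,238),(-.134,-.1,.157)),("scene",S(252,190),(-.04,-.084,.155)),("scene",S(230,367),(-.134,-.1,0))]
def W(q,P):
    c,s=np.cos(q[2]),np.sin(q[2]); return np.array([[c,-s,0],[s,c,0],[0,0,1]])@np.array(P)+[q[0],q[1],0]
res=lambda q:np.concatenate([proj(C[c],W(q,P))[0]-uv for c,uv,P in obs])
r=least_squares(res,[.5,-.16,0],loss='soft_l1');print(r.x,res(r.x).reshape(-1,2).round(1).tolist())
g,e=tri(S(127,173),T(565,298));print("garlic",g,e)
c,s=np.cos(r.x[2]),np.sin(r.x[2]);d=g[:2]-r.x[:2]
print("in caddy",c*d[0]+s*d[1],-s*d[0]+c*d[1], "at z .181",atz(C["top"],T(565,298),.181))
E
python3 fit.py
```

```text
[ 0.57288507 -0.19653039  0.08249235] [[-1.8, 0.6], [0.2, -0.2], [-0.5, 0.2], [0.0, 0.3], [-1.7, -1.5], [1.1, -1.6], [-2.1, 0.2], [0.5, 1.0], [1.1, 1.2], [0.5, 4.8]]
garlic [ 0.48266982 -0.17561455  0.17697502] 0.0035006835679596495
in caddy -0.08818502759534377 0.028278348933143918 at z .181 [ 0.48306847 -0.17711382  0.181     ]
```

apply_moves(moves=[0, 0, 3.6, 0, 0, 0, 0, 0, 3.6, 0, 0, 0, 0, 0, 3.6, 0, 0, 0, 12, -28.9, 3.6, 0, 0, -1.171, 12, -28.9, 3.6, 0, 0, -1.171, 12, -28.9, 3.6, 0, 0, -1.171, 12, -28.9, 3.6, 0, 0, -1.171, 12, -28.9, 3.6, 0, 0, -1.171, 12, -28.9, 3.6, 0, 0, -1.171, 12, -28.9, 3.6, 0, 0, -1.171, 12, -28.9, 3.6, 0, 0, -1.171, 12, -28.9, 3.6, 0, 0, -1.171, 12, -28.9, 3.6, 0, 0, -1.171, 12, -28.9, 3.6, 0, 0, -1.171, 12, -28.9, 3.6, 0, 0, -1.171, 12, -28.9, 3.6, 0, 0, -1.171, 12, -28.9, 3.6, 0, 0, -1.171, 12, -28.9, 3.6, 0, 0, -1.171, 12, -28.9, 3.6, 0, 0, -1.171, 12, -28.9, 3.6, 0, 0, -1.171], claw=100)

```text
clock: 1.77
tcp_pos: [0.451, -0.11, 0.3005]
orientation: [0.0, 0.677, 0.736, 0.0]
wrist_force: [0.9, 0.8, -0.1]
finger_gap: 0.0854
grip_force: 0.0
```

apply_moves(moves=[0, 0, 0, 0, 0, 0, 0, 0, 0, 0, 0, 0])

```text
clock: 1.93
tcp_pos: [0.451, -0.1097, 0.2996]
orientation: [-0.001, 0.679, 0.734, -0.0]
wrist_force: [0.4, 0.7, -0.5]
finger_gap: 0.0855
grip_force: 0.0
```

apply_moves(moves=[1.1, -2.66, 0, 0, 0, 0, 1.1, -2.66, 0, 0, 0, 0, 1.1, -2.66, 0, 0, 0, 0, 1.1, -2.66, -1, 0, 0, 0, 1.1, -2.66, -1, 0, 0, 0, 1.1, -2.66, -1, 0, 0, 0])

```text
clock: 2.43
tcp_pos: [0.477, -0.1723, 0.2748]
orientation: [-0.002, 0.677, 0.736, -0.0]
wrist_force: [-0.7, -0.7, 0.5]
finger_gap: 0.0854
grip_force: 0.0
```

```bash
python3 -c "
from h import *
r=snap(1)
s=status.get_state();print(s['tcp_pos'],s['orientation'])
a=r['scene']['image'][130:250,255:375];b=r['top']['image'][125:245,280:400]
f=lambda x:cv2.resize(x,(400,400),interpolation=cv2.INTER_CUBIC)
cv2.imwrite('pics/c1.png',np.hstack([f(a),f(b)]))"
```

```text
[ 0.47818752 -0.17310253  0.2766431 ] [2.82579719e-04 6.76617462e-01 7.36334642e-01 1.58029300e-04]
```

View pics/c1.png

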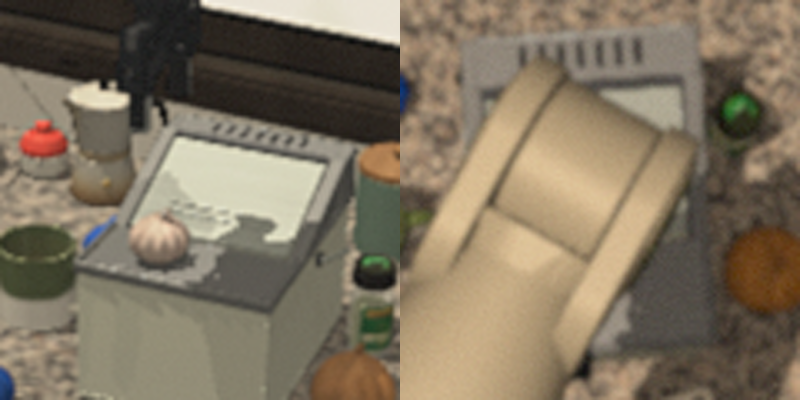

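The garlic is unmoved at scene crop (160,238). The fingers hang above it, at crop (130,120). I'll overlay the predicted tips to check their height.

```bash
cat > ov.py <<'E'
import sys
from h import *
n,x0,y0=sys.argv[1],int(sys.argv[2]),int(sys.argv[3])
from scipy.spatial.transform import Rotation as Ro
d=vision.read_camera("scene")
s=status.get_state();q=s['orientation'];R=Ro.from_quat([q[1],q[2],q[3],q[0]]).as_matrix();print(s['tcp_pos'])
im=cv2.resize(d['image'][y0:y0+75,x0:x0+100],None,fx=8,fy=8,interpolation=cv2.INTER_CUBIC)
im=cv2.convertScaleAbs(im,alpha=1.5,beta=15)
for sy in(-1,1):
  for dz,col in((.008,(0,0,255)),(-.005,(0,255,0))):
    for xx in (-.011,.011):
      P=s['tcp_pos']+R@np.array([[xx,xx],[sy*.0427,sy*.057],[dz,dz]])[:, :1].ravel(); Q=s['tcp_pos']+R@np.array([xx,sy*.057,dz])
      a,b=[(p-[x0,y0]+.5)*8 for p in proj(d,[P,Q])]
      cv2.line(im,tuple(int(v) for v in a),tuple(int(v) for v in b),col,1)
cv2.imwrite(f'pics/ov{n}.png',im)
E
python3 ov.py 1 255 130
```

```text
[ 0.47849792 -0.17341568  0.27695622]
```

View pics/ov1.png

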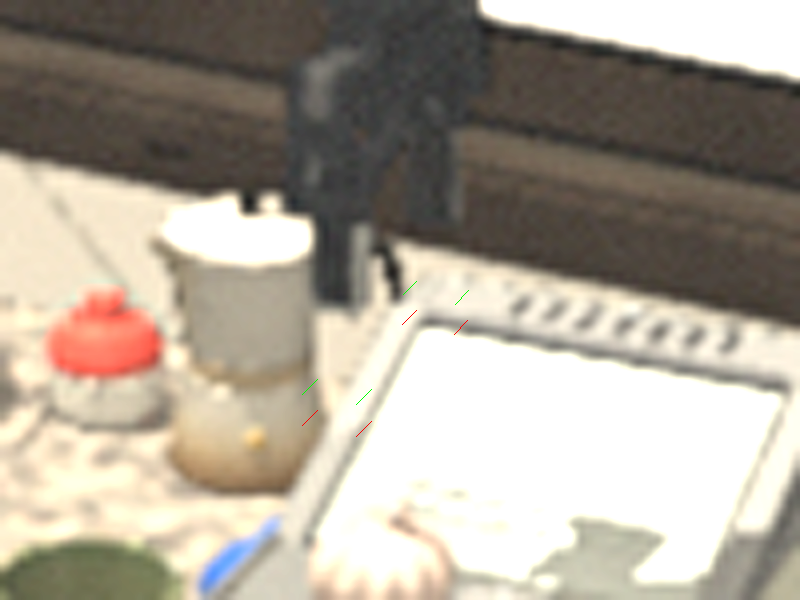

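The overlay shows the fingertips at crop (340,300) and (435,220), about 35 mm higher than predicted. I'll check this against other known points, including the TCP at the start pose.

```bash
python3 -c "
from h import *
C=cams()
for c in C: print(c,proj(C[c],[[0,0,0],[.179,.546,.21],[.179,.546,.3],[.4784,-.1733,.277],[.4784,-.1733,.177]]).round(0).tolist())
print(C['scene'],C['top'])
d=vision.read_camera('scene')['image'];t=vision.read_camera('top')['image']
a=cv2.imread('pics/top0.png')
cv2.imwrite('pics/m.png',np.vstack([cv2.resize(d[60:210,200:400],(800,600))[:300],cv2.resize(a[150:400,0:400],(480,300)).copy() if 0 else cv2.resize(a[230:330,120:387],(800,300))]))"
```

```text
scene [[165.0, 317.0], [65.0, 181.0], [60.0, 155.0], [303.0, 174.0], [302.0, 202.0]]
top [[269.0, 380.0], [56.0, 325.0], [36.0, 329.0], [328.0, 212.0], [328.0, 216.0]]
{'camera_matrix': array([[499.23039756,   0.        , 313.04300953],
       [  0.        , 499.23039756, 196.89091392],
       [  0.        ,   0.        ,   1.        ]]), 'dist_coeffs': array([-0.08062907,  0.        ,  0.        ,  0.        ,  0.        ]), 'camera_from_world': array([[ 0.44131735, -0.89698101,  0.0257693 , -0.4048705 ],
       [-0.40532233, -0.22487604, -0.88608384,  0.32875284],
       [ 0.80059528,  0.3805993 , -0.46280813,  1.34509929],
       [ 0.        ,  0.        ,  0.        ,  1.        ]])} {'camera_matrix': array([[484.63858811,   0.        , 324.28107359],
       [  0.        , 484.63858811, 203.8054201 ],
       [  0.        ,   0.        ,   1.        ]]), 'dist_coeffs': array([-0.01936479,  0.        ,  0.        ,  0.        ,  0.        ]), 'camera_from_world': array([[ 7.88344634e-03, -9.99968387e-01, -1.03776890e-03,
        -1.66268784e-01],
       [-9.91153878e-01, -7.67645137e-03, -1.32495514e-01,
         5.30771204e-01],
       [ 1.32483359e-01,  2.07310995e-03, -9.91183062e-01,
         1.45852407e+00],
       [ 0.00000000e+00,  0.00000000e+00,  0.00000000e+00,
         1.00000000e+00]])}
```

View pics/m.png

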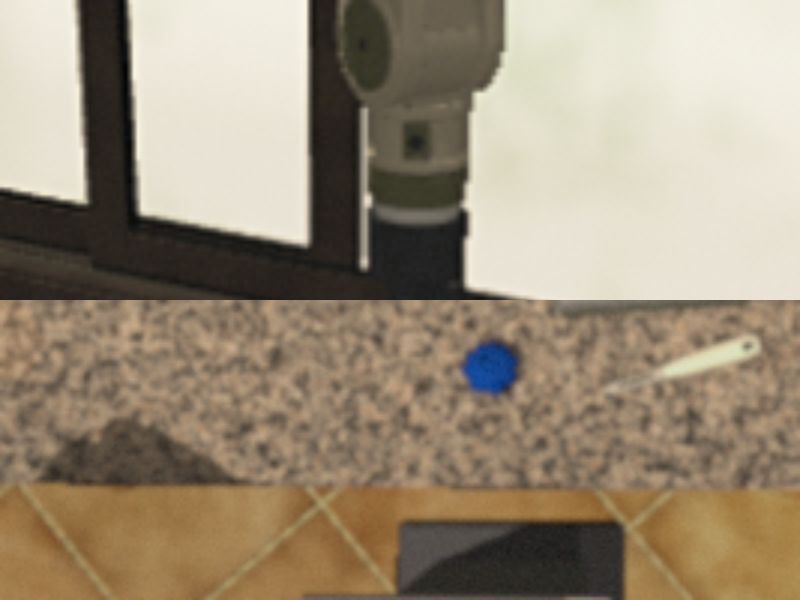

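The start-pose gripper, top view about (60,337), also differs from the predicted (56,325). I'll check with one enlarged overlay on top0.

Run:
```python
from h import *
from scipy.spatial.transform import Rotation as Ro
C=cams()['top'];p=np.array([.17894,.54596,.20979]);R=Ro.from_quat([.157743,.98748,-.00077,-.000226]).as_matrix()
x0,y0=0,295
a=cv2.imread('pics/top0.png')[y0:y0+75,x0:x0+100]
im=cv2.convertScaleAbs(cv2.resize(a,None,fx=8,fy=8,interpolation=cv2.INTER_CUBIC),alpha=2,beta=20)
for dz,col in((.008,(0,0,255)),(-.005,(0,255,0)),(-.04,(255,255,0)),(-.18,(255,0,255))):
  for sy in(-1,1):
    q=[(v-[x0,y0]+.5)*8 for v in proj(C,[p+R@[xx,sy*yy,dz] for xx,yy in((-.011,.0427),(.011,.0427),(.011,.057),(-.011,.057))])]
    cv2.polylines(im,[np.array(q).astype(np.int32)],True,col,1)
cv2.imwrite('pics/t.png',im)
```

```text
(no output)
```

View pics/t.png

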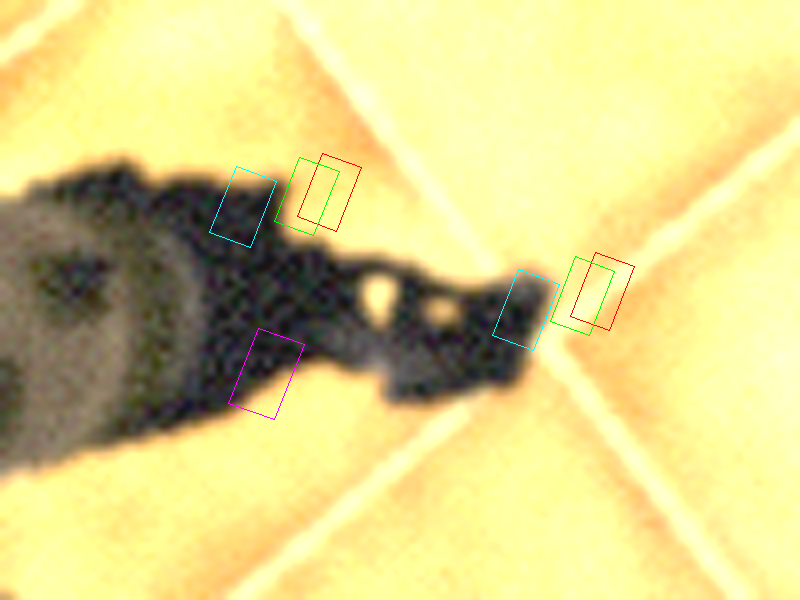

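Both views agree that the open fingertips stand about 40 mm behind the TCP along the tool axis, while the lateral prediction is right. I'll descend cautiously and confirm the height by a light touch.

apply_moves(moves=[-0.1, 0, 0, 0, 0, 0, -0.1, 0, -1, 0, 0, 0, -0.1, 0, -2, 0, 0, 0, -0.1, 0, -3, 0, 0, 0, -0.1, 0, -3.6, 0, 0, 0, -0.1, 0, -3.6, 0, 0, 0, -0.1, 0, -3.6, 0, 0, 0, -0.1, 0, -3.6, 0, 0, 0])

```text
clock: 3.35
tcp_pos: [0.4764, -0.1746, 0.187]
orientation: [0.001, 0.677, 0.736, 0.0]
wrist_force: [-0.3, 0.2, -0.3]
finger_gap: 0.0854
grip_force: 0.0
```

```bash
sed -i 's/im=cv2.convertScaleAbs(im,alpha=1.5,beta=15)//;s/(-.005,(0,255,0))/(-.04,(0,255,0))/' ov.py; python3 ov.py 2 255 140
```

```text
[ 0.47670486 -0.17475851  0.1872965 ]
```

View pics/ov2.png

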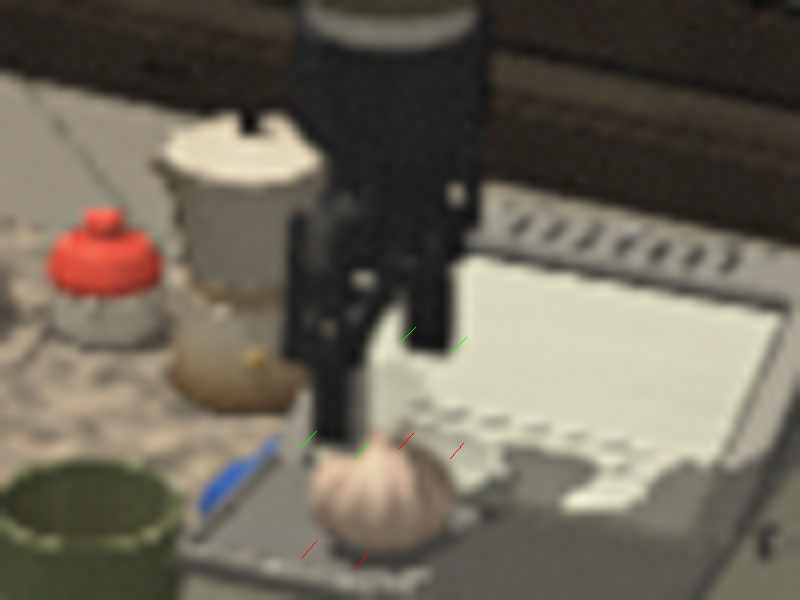

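The tips match the green -40 mm marks, at near (340,445) and far (430,350), and they straddle the garlic at (382,490). I'll descend between the garlic and the flap.

apply_moves(moves=[0, 0, -0.7, 0, 0, 0, 0, 0, -1.2, 0, 0, 0, 0, 0, -1.7, 0, 0, 0, 0, 0, -2.1, 0, 0, 0, 0, 0, -2.1, 0, 0, 0, 0, 0, -2.1, 0, 0, 0])

```text
clock: 3.9
tcp_pos: [0.476, -0.1743, 0.1336]
orientation: [0.0, 0.677, 0.736, 0.0]
wrist_force: [0.2, -0.3, 0.7]
finger_gap: 0.0851
grip_force: 0.0
```

apply_moves(moves=[0, 0, -0.1, 0, 0, 0, 0, 0, -0.2, 0, 0, 0, 0, 0, -0.2, 0, 0, 0, 0, 0, -0.2, 0, 0, 0])

```text
clock: 4.23
tcp_pos: [0.4759, -0.1743, 0.1284]
orientation: [0.0, 0.677, 0.736, 0.0]
wrist_force: [0.2, -0.5, -1.1]
finger_gap: 0.0855
grip_force: 0.0
```

apply_moves(moves=[0, 0, -0.08, 0, 0, 0, 0, 0, -0.16, 0, 0, 0, 0, 0, -0.16, 0, 0, 0])

```text
clock: 4.48
tcp_pos: [0.4756, -0.1742, 0.1237]
orientation: [-0.0, 0.677, 0.736, -0.0]
wrist_force: [0.5, -0.8, 0.4]
finger_gap: 0.0856
grip_force: 0.0
```

apply_moves(moves=[0, 0, -0.08, 0, 0, 0, 0, 0, -0.12, 0, 0, 0, 0, 0, -0.12, 0, 0, 0])

```text
clock: 4.73
tcp_pos: [0.4758, -0.1743, 0.1212]
orientation: [0.0, 0.677, 0.736, 0.0]
wrist_force: [-0.1, 0.2, 0.6]
finger_gap: 0.0856
grip_force: 0.2
```

apply_moves(moves=[0, 0, -0.08, 0, 0, 0, 0, 0, -0.08, 0, 0, 0])

```text
clock: 4.9
tcp_pos: [0.4759, -0.1743, 0.121]
orientation: [0.001, 0.677, 0.736, 0.0]
wrist_force: [-5.7, 2.0, 13.4]
finger_gap: 0.0858
grip_force: 6.8
```

apply_moves(moves=[0, 0, 0.2, 0, 0, 0, 0, -0.1, 0.4, 0, 0, 0, 0, -0.1, 0.4, 0, 0, 0, 0.2, -0.08, 0.4, 0, 0, 0, 0.4, -0.07, 0.4, 0, 0, 0, 0.6, -0.05, 0.4, 0, 0, 0, 0.7, -0.04, 0.4, 0, 0, 0, 0.7, -0.04, 0.4, 0, 0, 0])

```text
clock: 5.57
tcp_pos: [0.494, -0.1751, 0.1287]
orientation: [-0.0, 0.677, 0.736, 0.0]
wrist_force: [0.4, -0.4, -0.8]
finger_gap: 0.0853
grip_force: 0.0
```

```bash
sed -i '/for sy in/,$d' ov.py; echo "cv2.imwrite(f'pics/ov{n}.png',im)" >> ov.py; python3 ov.py 3 255 150
```

```text
[ 0.49354992 -0.1751003   0.12873163]
```

View pics/ov3.png

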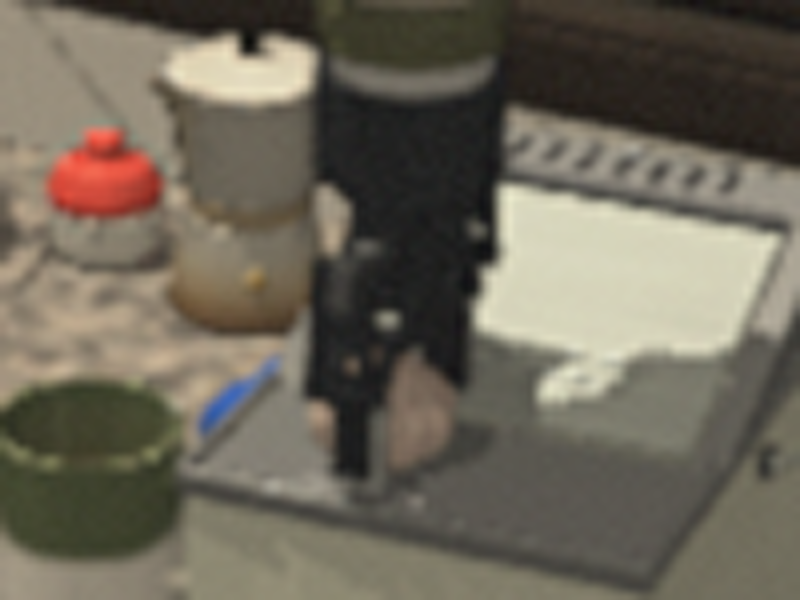

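The rear finger, at crop (355,470), is just in front of the garlic at (405,415), and the other finger is behind it at the flap. Now the slow push.

apply_moves(moves=[0.1, 0.01, 0, 0, 0, 0, 0.2, 0.02, 0, 0, 0, 0, 0.3, 0.02, 0, 0, 0, 0, 0.4, 0.03, 0, 0, 0, 0, 0.5, 0.04, 0, 0, 0, 0, 0.6, 0.05, 0, 0, 0, 0, 0.7, 0.06, 0, 0, 0, 0, 0.8, 0.07, 0, 0, 0, 0, 0.9, 0.07, 0, 0, 0, 0, 1, 0.08, 0, 0, 0, 0, 1.1, 0.09, 0, 0, 0, 0, 1.2, 0.1, 0, 0, 0, 0, 1.3, 0.11, 0, 0, 0, 0, 1.4, 0.12, 0, 0, 0, 0, 1.5, 0.12, 0, 0, 0, 0, 1.6, 0.13, 0, 0, 0, 0])

```text
clock: 6.95
tcp_pos: [0.5335, -0.172, 0.1291]
orientation: [-0.0, 0.677, 0.736, -0.0]
wrist_force: [-0.5, -0.0, 0.7]
finger_gap: 0.0853
grip_force: 0.6
```

apply_moves(moves=[0.1, 0.01, 0, 0, 0, 0, 0.2, 0.02, 0, 0, 0, 0, 0.3, 0.02, 0, 0, 0, 0, 0.4, 0.03, 0, 0, 0, 0, 0.5, 0.04, 0, 0, 0, 0, 0.6, 0.05, 0, 0, 0, 0, 0.7, 0.06, 0, 0, 0, 0, 0.8, 0.07, 0, 0, 0, 0, 0.9, 0.07, 0, 0, 0, 0, 1, 0.08, 0, 0, 0, 0, 1.1, 0.09, 0, 0, 0, 0, 1.2, 0.1, 0, 0, 0, 0, 1.3, 0.11, 0, 0, 0, 0, 1.4, 0.12, 0, 0, 0, 0])

```text
clock: 8.12
tcp_pos: [0.5684, -0.169, 0.1291]
orientation: [-0.0, 0.677, 0.736, -0.0]
wrist_force: [-1.6, -0.5, 0.3]
finger_gap: 0.0853
grip_force: 0.9
```

```bash
python3 ov.py 4 255 150
```

```text
[ 0.56883049 -0.16894712  0.12903842]
```

View pics/ov4.png

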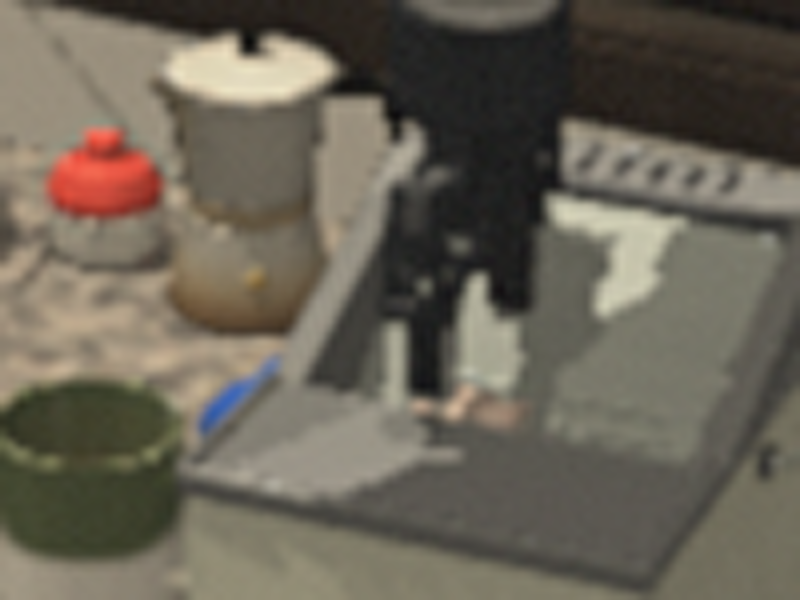

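The flap is open and the garlic has tipped over the edge, with its top still showing at crop (485,405). I'll open the flap a little more and track the garlic's pink pixels by code.

```bash
cat > g.py <<'E'
from h import *
d=vision.read_camera("scene")["image"][150:225,255:355].astype(int)
m=(d[...,2]-d[...,0]>30)&(d[...,2]-d[...,1]>12)
m[:40]=0; m[:,:48]=0
v,u=np.nonzero(m);print(m.sum(),list(zip(u*8,v*8))[:40]);s=status.get_state();print(s['tcp_pos'],s['wrist_force'],s['clock'])
E
python3 g.py
```

```text
5 [(np.int64(448), np.int64(408)), (np.int64(456), np.int64(408)), (np.int64(448), np.int64(416)), (np.int64(456), np.int64(416)), (np.int64(496), np.int64(416))]
[ 0.56862207 -0.16893747  0.12907056] [-1.39729734 -0.2252648   1.99212229] 8.2167
```

apply_moves(moves=[0.1, 0.01, 0, 0, 0, 0, 0.2, 0.02, 0, 0, 0, 0, 0.3, 0.02, 0, 0, 0, 0, 0.4, 0.03, 0, 0, 0, 0, 0.4, 0.03, 0, 0, 0, 0, 0.4, 0.03, 0, 0, 0, 0])

```text
clock: 8.72
tcp_pos: [0.5782, -0.1682, 0.129]
orientation: [-0.0, 0.677, 0.736, -0.0]
wrist_force: [-3.9, -0.4, 1.0]
finger_gap: 0.0853
grip_force: 1.7
```

```bash
python3 g.py
```

```text
0 []
[ 0.57807683 -0.16816711  0.12894166] [-4.35547467 -0.83579091  0.32644132] 8.7667
```

```bash
python3 -c "
from h import *
d=vision.read_camera('scene')['image'][150:225,255:355].astype(int)
o=cv2.imread('pics/ov4.png')[4::8,4::8].astype(int)
np.set_printoptions(linewidth=200)
for n,i in(('old',o),('new',d)): print(n);print((i[...,2]-i[...,0])[44:58,50:72])
"
```

```text
old
[[14  3  1 -1  4  7  9 18 23 21 20 21 22 23 21 16 12 12 12 11 12 12]
 [15  5  0  1  1  8 12 17 22 21 22 21 20 21 19 14 11 12 11 12 14 14]
 [15  2 -2 -1  3  9 15 19 18 16 20 21 21 22 19 12 12 11 12 13 15 15]
 [14  3 -3 -1  0  9 12 18 19 12 16 21 24 21 14 10 11  9 11 12 16 15]
 [16  3  1 -2  0  8 16 39 46 29 20 20 20 16 12 12 11 13 12 13 15 15]
 [18 14 16 12  7 12 26 48 51 35 28 24 22 17 14 14 11 12 11 13 15 16]
 [18 32 44 36 24 28 47 52 38 32 33 34 36 32 29 24 17 11 11 14 13 13]
 [16 26 34 29 23 36 50 45 32 34 40 41 42 42 35 25 17  9 13 16 14 15]
 [14 14 11 10 15 21 32 26 20 25 32 37 38 38 30 20 13 11 15 17 15 17]
 [14 15 15 10  5  8  9  8  9 12 18 22 22 25 20 15 12 10 13 16 14 15]
 [14 16 15 13  7  8  9 10  8 11  8  8 10 12 13 12 12 11 12 13 12 13]
 [18 17 16 11 11 11 11  9  9  9 10  9  9  9 11 11 10  9  9 11 12 12]
 [18 18 17 16 18 18 16 13 10 10  9  9 10  9 10  8  9  9  9 11 10  9]
 [18 15 14 15 15 15 15 13 10 10 10 10 10 10  9 11 10  9 10 10 10 10]]
new
[[15 14  7  0 -2  0  7 10 17 20 20 20 19 19 20 18 13 11 12 12 11 12]
 [16 16  7  2 -1  1  8 11 16 19 20 20 20 20 19 19 18 11 10 11 10 12]
 [17 17  4  0 -1  2  9 11 14 20 19 20 19 19 20 20 17 12 11 11 13 12]
 [17 15  5  2  3  2  8 11 16 18 17 18 19 20 21 20 17 12 10 11 13 12]
 [16 19 16 11  9  6  9 12 16 14 12 17 22 24 19 17 16 11 11 11 13 15]
 [17 19 19 18 16 16 15 16 18 18 16 16 18 20 18 12 13 11 12 11 11 13]
 [15 20 18 19 21 21 18 16 19 20 20 18 16 18 18 14 11 11 11 12 11 13]
 [14 17 17 17 15 16 16 14 20 20 23 18 15 20 19 17 11 12 11 14 12 13]
 [16 15 15 14 13 13 10 10 15 17 17 14 12 17 20 18 13 13 11 12 14 14]
 [16 17 16 14 10 11  9  9 10 11 11 10 10 13 17 16 11 11 12 14 15 15]
 [18 17 19 16 16 13 11 10 10  9  9 10 10 10  9 10 10 10 11 13 13 14]
 [19 19 18 18 18 19 17 14  9  9  9 11  9 10  9 10 10 11 11 10 10 11]
 [19 20 17 15 15 13 13 13  8  9 10 12  9  9 10 10  9 11  9 10 10  9]
 [16 13 13 11 10  9 11 11 10 10  9 11  9 10 10  9 10  9 10 11 10  9]]
```

The garlic has gone from view into the caddy. I'll hold the flap a little wider for a moment to be sure, then draw back.

apply_moves(moves=[0.1, 0.01, 0, 0, 0, 0, 0.2, 0.02, 0, 0, 0, 0, 0.2, 0.02, 0, 0, 0, 0, 0.2, 0.02, 0, 0, 0, 0, 0.2, 0.02, 0, 0, 0, 0, 0.2, 0.02, 0, 0, 0, 0, 0.2, 0.02, 0, 0, 0, 0, 0.2, 0.02, 0, 0, 0, 0])

```text
clock: 9.48
tcp_pos: [0.5831, -0.1677, 0.129]
orientation: [-0.0, 0.677, 0.736, -0.0]
wrist_force: [-4.9, 0.0, -0.9]
finger_gap: 0.0855
grip_force: 2.0
```

apply_moves(moves=[-0.3, -0.02, 0, 0, 0, 0, -0.6, -0.05, 0, 0, 0, 0, -0.9, -0.07, 0, 0, 0, 0, -1.2, -0.1, 0, 0, 0, 0, -1.5, -0.12, 0, 0, 0, 0, -1.8, -0.15, 0, 0, 0, 0, -2.1, -0.17, 0, 0, 0, 0, -2.4, -0.2, 0, 0, 0, 0, -2.7, -0.22, 0, 0, 0, 0, -3, -0.25, 0, 0, 0, 0, -3.3, -0.27, 0, 0, 0, 0, -3.6, -0.3, 0, 0, 0, 0, -3.9, -0.32, 0, 0, 0, 0, -4.2, -0.35, 0, 0, 0, 0, -4.5, -0.37, 0, 0, 0, 0, -4.7, -0.39, 0, 0, 0, 0, -4.7, -0.39, 0, 0, 0, 0])

```text
clock: 10.9
tcp_pos: [0.4646, -0.1774, 0.1291]
orientation: [-0.0, 0.677, 0.736, -0.0]
wrist_force: [-0.4, 0.4, -0.4]
finger_gap: 0.0857
grip_force: 0.0
```

apply_moves(moves=[0, 0, 1, 0, 0, 0, 0, 0, 2, 0, 0, 0, 0, 0, 3, 0, 0, 0, 0, 0, 4, 0, 0, 0, 0, 0, 5, 0, 0, 0, 0, 0, 5, 0, 0, 0, -3, 3, 5, 0, 0, 0, -3, 6, 5, 0, 0, 0, -3, 8, 5, 0, 0, 0, -3, 8, 5, 0, 0, 0, -3, 8, 5, 0, 0, 0, -3, 8, 5, 0, 0, 0, -3, 8, 5, 0, 0, 0, -3, 8, 5, 0, 0, 0, -3, 8, 5, 0, 0, 0])

```text
clock: 12.15
tcp_pos: [0.3914, 0.0217, 0.254]
orientation: [0.0, 0.677, 0.736, -0.0]
wrist_force: [0.4, 0.5, 0.2]
finger_gap: 0.0855
grip_force: 0.0
```

```bash
python3 -c "
from h import *
r=snap(9)
for c,(x,y) in {'scene':(265,150),'top':(280,125)}.items():
    o=cv2.imread(f'pics/{c}0.png').astype(int)[y:y+120,x:x+120];n=r[c]['image'].astype(int)[y:y+120,x:x+120]
    D=np.abs(cv2.blur((o-n).astype(np.float32),(3,3))).max(2)
    print(c); 
    for row in D.reshape(15,8,15,8).mean((1,3)).round().astype(int): print(*['%3d'%v for v in row])
s=status.get_state();print(s['tcp_pos'],s['clock'])"
```

```text
scene
  2   2   2   2   1   1   1   1   1   1   1   1   1   1   1
  2   2   3   2   2   2   2   1   1   1   1   1   1   1   1
  3   2   2   2   3   3   2   2   2   2   2   2   1   1   1
  3   2   2   2   3   3   3   3   3   3   3   2   3   3   3
  2   2   2   2   3   3   3   3   3   3   3   2   2   2   2
  3   3   3   5  17  19   3   3   3   3   3   2   2   2   2
  1   4  34  56  61  30   3   3   3   3   2   2   2   2   1
  1  10  38  44  27  20   5   2   3   3   2   2   1   2   3
  1   4   4   4   6   5   2   2   2   2   2   2   2   2   3
  2   6  11  11   9   6   2   2   2   2   2   2   1   2   3
  3   7  10  10  11   8   2   2   3   2   2   2   2   2   3
 14  40  10  10  10  10   3   2   2   2   2   3   3   3   3
 55  56  30  16  12  10   5   3   3   2   2   3   2   2   3
 43  22  63  65  54  46  20   2   2   2   2   2   2   2   3
 39  66  65  66  52  12   6   3   3   3   2   3   2   3   3
top
  2   2   2   3   2   2   2   2   2   3   3   2   2   3   3
  2   3   3   2   2   2   2   2   2   2   2   2   3   2   2
  3   2   2   2   2   2   2   2   2   2   3   2   2   3   3
  3   2   2   2   2   3   2   2   3   2   2   2   2   2   3
  2   2   2   2   3   3   3   3   3   3   2   2   2   2   2
  3   2   3   3   3   3   3   3   3   3   2   2   2   2   3
  3   3   2   2   3   3   3   3   3   3   3   2   2   2   3
  2   2   2   3   3   3   3   3   3   3   3   2   2   3   3
  2   2   2   2   3   3   3   3   3   3   2   2   2   2   2
  2   2   2   9   5   3   5   3   2   2   2   2   2   3   3
  2   2   6  60  63  65  57  12   2   2   3   3   3   3   3
  2  10  63  67  74 113 104  33   3   3   2   3   2   2   2
  3  19  60  66  75  79  70  47   3   3   2   2   2   2   2
  2   7  68  52  44  41  44  39  34   8   2   3   3   3   3
  2   4  62  65  54  63  69  66  72   7   2   2   2   2   3
[0.3913378  0.02132802 0.25388388] 12.25
```

The flap matches its original shut appearance, the garlic is gone from the ledge, and the surroundings are unchanged apart from the arm's shadow.

```bash
python3 -c "
from h import *
print(job.hand_in())"
```

```text
the job is handed in; nothing more can be done
None
```

The garlic was pushed off the ledge into the caddy while one finger held the flap open, the flap has swung shut behind it, and the job is handed in at about 12 s; I saw the garlic leave view but not its resting place inside.

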